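Post the swollen battery pack through the sprung flap of the disposal box

ROBOT

A 6-joint arm with a two-finger parallel gripper is mounted at the origin on the work surface. World frame = base frame: x ahead of the robot, y to its left, z up, the work surface at z = 0. Lengths are in m, angles in rad, forces in N, time in s.
With the tool pointing down it reaches from about 0.25 to 0.725 m from the base axis. Payload 4 kg.
Tool frame: the origin (TCP) lies midway between the tips of the shut fingers; the grasp point (between the pads) lies 19 mm behind it; z points along the fingers, y is the line along which they close (so a half turn about z gives the same grasp; the last joint's range is limited). The gripper opens to 85 mm and grips with 20 to 120 N. Pads are 22 mm wide; open, the fingers measure 114 mm over their backs; the gripper's body (76 mm by 85 mm) begins 54 mm behind the grasp point. The pads swing forward as they close: fully open they stand 13 mm farther back than shut.
Start: joints at [-1.217, 0.241, 0.005, 1.335, 0, 1.571], TCP at [0.173, -0.469, 0.211] pointing down, gripper open.
Joint ranges: [-2.72, 2.72], [-1.05, 1.87], [-1.09, 1.28], [-1.99, 2.15], [-1.42, 1.44], [-3.14, 3.14]. Speed limits (rad/s): [2.79, 2.79, 3.14, 3.14, 3.14, 3.14].

INTERFACE

Orientations are given as a unit quaternion [x, y, z, w].
In Python, from workcell import get_obs, imaging, workorder gives the robot as it stands.
- The arm moves only by the shell command python3 -m jog 'ROWS'. ROWS is a JSON list of rows, 1 to 10 of them, each of 7 numbers: a rotation vector rx, ry, rz in rad, then dx, dy, dz in m, then the finger opening in m; each row is the pose to reach, as a shift and turn from the pose commanded when the command began, along the tool's axes at that moment; what a row does not reach only later rows make up. A row lasts 1/8 s, in which the tool goes at most 0.0625 m and 0.188 rad, less where a joint would pass 70% of its speed; a pose out of reach is approached as far as the arm can. The fingers move at their own pace and stop on an object; the grip force is fixed at half the most. Time passes only in rows, so rows that do not move let the fingers close. It prints the time, the measured TCP pose, the force, the opening and the grip force at its end.
- get_obs(): the state, without advancing time (a new reading comes with each control period).
- imaging.camera(name): name is "scene" or "top" or "wrist"; returns (picture, depth): 384x512x3 uint8, red, green, blue; 384x512 float32, m along the optical axis (not along the pixel's ray), 0 where there is no reading.
- imaging.calibration(name): a dict with "mtx" (3x3 intrinsics, pixels), "R" (3x3) and "t" (3): a world point X has camera coordinates R X + t. Camera axes: x right, y down, z forward; pixel columns grow to the right and rows downward; lengths in m; the calibration is good to about 2 mm. A picture is of the moment at which its call begins: read the wrist's pose just before it. calibration takes no time and is no camera call; for the wrist camera it gives the pose at the moment of the call.
- workorder.job_done(): hands the job in; it is judged then, once.
The state is a dict: "clock": time; "joint_pos": joint angles; "joint_vel": joint speeds; "tau": joint torques, N m; "eef_pos": TCP position; "tool_rot": TCP orientation; "ft_force": force on the tool from outside, world axes, zero at the start; "ft_torque": the same for the moment, N m; "grip_width": finger opening in m; "grasp_force": force on a finger pad.
Only numpy, scipy, OpenCV 4.12 (cv2) and the standard library are available. Lean on these libraries where they do the work, as an engineer would, in place of code of your own. Each camera call takes 0.05 s, during which the arm holds its last target. There are 200 camera calls.

TASK

One of the three battery packs standing in the plywood rack has swollen. Draw it out, holding it by its flat narrow edges and never squeezing its bulging faces, and push it end first through the sprung flap in the sloping top of the disposal box, keeping hold of it as it opens the flap, until it is right inside and the flap has swung shut behind it. Leave the two sound packs standing in the rack and everything else on the bench where it is.

Things in the scene. Friction and masses are not known exactly. Their poses are not given: they have to be found in the camera images.
- swollen: swollen hard-case battery pack (blue, black end caps, about 0.29 kg), standing on end in one pocket of the rack: 47 wide (x) x 25 thick (y) x 120 mm long (z, upright at first). Origin: centre of its underside, 8 mm above the table; its top end is at z = 120 mm. Hold it by the flat narrow edges: the faces at x = +-23.5 mm, 25 mm wide, flat over the whole length
- bulge: the pillow-shaped swelling of that pack: both broad faces (+-y) bow out so that the pack is 42 mm thick at mid-length; the bow runs from about 22 to 110 mm above the underside. Origin: on the pack's axis, 66 mm above the underside; axes as the pack's. Not to be gripped or pressed
- swollen_center (a point): centre of the swollen pack, 60 mm along its z from the underside
- sound_a: a sound pack in another pocket of the rack, like the swollen one but with flat faces: 47 x 25 x 120 mm, origin and axes the same way
- sound_b: the other sound pack, same size, origin and axes
- rack: plywood rack, fixed: 70 (its x) x 198 (its y) x 36 mm high, three pockets 62 mm apart along its y, each 52 x 34 mm and 28 mm deep with the floor 8 mm above the table. Origin: centre of its underside; z up. Which pocket holds the swollen pack varies; the packs' x is along the rack's x
- disposal_box: battery disposal box, fixed: grey steel, clear sides and back; 260 deep (x) x 240 wide (y) x 279 mm high. Front wall (-x side) 120 mm high, from there a steel panel slopes up at 40 degrees to a flat roof strip at the back, with a wire handle 32 mm above it. Origin: centre of its underside, z up. Inner floor at 8 mm
- gate: sloping top panel of the box. Origin: centre of the flap opening, in the panel's outer face. x points up the slope, y is level, z points squarely out of the panel (up and to the front, 40 degrees from vertical). The opening is 54 (x) x 76 mm (y). A sill at its lower edge and two cheeks lead 30 mm inwards. The box's floor is about 245 mm along -z
- hood_lip (a point): middle of the outer rim of the hood lip, a plate 100 mm wide (y) that stands 24 mm out of the panel just above the opening, at x = 35 to 38 mm in the gate's frame
- flap_edge (a point): free (lower) edge of the steel flap that fills the opening, 52 mm from its hinge at the opening's upper edge
- flap (a joint): angle of the flap: 0 shut, to 1.3 rad swung inwards (only inwards, about the opening's upper edge). A spring shuts it: 0.13 N m at 0, 0.42 N m at 1.3 rad; pushing it open takes 5 to 10 N. A pack let go half-way may stay nipped under it until pushed on; it is free once its rear end is about 48 mm past the panel
- sanding_block: dark sanding block, 100 x 68 x 26 mm, lying loose on the bench (origin under its centre, as for the rest)
- balsa_block: balsa strip, 150 x 30 x 30 mm, lying loose
- tape_measure: tape measure, 66 x 32 x 60 mm, standing loose
- clamp_jar: clear jar of spring clamps with a red lid, 90 mm across, 195 mm high, standing loose
- gauge_carton: black carton, 200 x 95 x 45 mm, lying loose
- screwdriver: screwdriver, 190 mm long, lying loose
- foam_pad: dark foam sanding pad, 120 x 75 x 30 mm, lying loose
Mind the look-alikes: they are no part of the job. What is shaped like the sound_b but green or purple is not meant.

How it is judged:
On the way, in this order (a step that is already met when the one before it is completed fails the run):
1. the swollen pack is drawn up out of its pocket, held in the fingers (z of swollen in the frame of rack above 0.05 m and contact force between the fingers and swollen above 0.5 N), for 0.1 s.
2. the pack, with the fingers still on it, has its leading end at least about 25 mm through the opening and holds the flap open (value of joint flap above 0.25 rad and contact force between the fingers and swollen above 0.5 N and z of swollen_center in the frame of gate below 0.035 m and x of swollen_center in the frame of gate between -0.03 and 0.03 m and y of swollen_center in the frame of gate between -0.04 and 0.04 m).
3. the whole pack is inside the box and the flap has shut behind it (x of swollen_center in the frame of disposal_box between -0.13 and 0.13 m and y of swollen_center in the frame of disposal_box between -0.12 and 0.12 m and z of swollen_center in the frame of gate below -0.03 m and value of joint flap below 0.06 rad), for 0.2 s.
At the end, for the whole second after the job is handed in: Swollen pack wholly inside the disposal box, let go, at rest (under 20 mm/s); flap shut (under 0.06 rad). Sound packs in their pockets (moved under 15 mm, under 0.25 rad from upright); every other loose thing moved under 30 mm (all of step 3 and linear speed of swollen below 0.02 m/s and contact force between the fingers and swollen below 0.1 N and distance of each of sound_a, sound_b from where it was at the start of the episode below 0.015 m and angle between each of sound_a, sound_b's own z axis and vertical below 0.25 rad and distance of each of sanding_block, balsa_block, tape_measure, clamp_jar, gauge_carton, screwdriver, foam_pad from where it was at the start of the episode below 0.03 m); the robot touches nothing.
It fails at once if the bulging faces are gripped or pressed with the fingers (over 8 N) (contact force between the fingers and bulge above 8 N).
It fails at once if a sound pack is pulled out or knocked over (over 30 mm moved or 0.5 rad tilted) (distance of any of sound_a, sound_b from where it was at the start of the episode above 0.03 m or angle between any of sound_a, sound_b's own z axis and vertical above 0.5 rad).
It fails at once if another thing on the bench is pushed more than 40 mm (distance of any of sanding_block, balsa_block, tape_measure, clamp_jar, gauge_carton, screwdriver, foam_pad from where it was at the start of the episode above 0.04 m).
It also fails if it takes over 45 s, if anything falls off the work surface, if the arm or the gripper's body presses on something with over 40 N, if the wrist force passes 120 N, or if a joint passes its speed limit or range.

## Working session

There is one attempt and no reset: what is moved stays moved. The work goes in short steps, Python scripts to look and compute and a shell command to move; the robot and the scene stay as the last step left them, time stands still between calls to the robot, and variables do not carry over. Pictures are saved under pics/ and viewed, at most 10 in all, crops included, and the job is handed in when it is done.

```bash
ls; mkdir -p pics
python3 - <<'E'
from workcell import get_obs, imaging
import cv2,numpy as np
o=get_obs(); print({k:np.round(v,3).tolist() for k,v in o.items()})
for n in("scene","top"):
    p,d=imaging.camera(n); cv2.imwrite(f"pics/{n}0.png",cv2.resize(p[:,:,::-1],(800,600),interpolation=cv2.INTER_CUBIC)); np.savez(f"{n}0.npz",p=p,d=d,**imaging.calibration(n))
    print(imaging.calibration(n))
E
```

```text
pics
{'clock': 0.0, 'joint_pos': [-1.217, 0.241, 0.004, 1.335, 0.0, 1.571], 'joint_vel': [0.0, -0.001, -0.0, -0.0, -0.001, -0.0], 'tau': [0.001, -37.232, 25.241, 0.017, 0.0, -0.0], 'eef_pos': [0.173, -0.468, 0.21], 'tool_rot': [0.984, 0.176, -0.0, -0.001], 'ft_force': [-0.255, 0.042, 0.443], 'ft_torque': [-0.016, -0.005, -0.011], 'grasp_force': 0.0, 'grip_width': 0.086}
{'mtx': array([[412.57732939,   0.        , 256.32580628],
       [  0.        , 412.57732939, 181.9001966 ],
       [  0.        ,   0.        ,   1.        ]]), 'R': array([[-0.5263112 ,  0.85027247, -0.00576629],
       [ 0.51343481,  0.31239139, -0.79924734],
       [-0.67777667, -0.42361344, -0.60097457]]), 't': array([ 0.23204988, -0.17545054,  1.5785837 ])}
{'mtx': array([[443.67009635,   0.        , 245.46279414],
       [  0.        , 443.67009635, 181.78323629],
       [  0.        ,   0.        ,   1.        ]]), 'R': array([[ 7.55419043e-04, -9.99966222e-01, -8.18437176e-03],
       [-9.93651879e-01,  1.70111831e-04, -1.12498511e-01],
       [ 1.12496103e-01,  8.21739990e-03, -9.93618187e-01]]), 't': array([0.07187815, 0.56579348, 1.3164168 ])}
```

View pics/scene0.png

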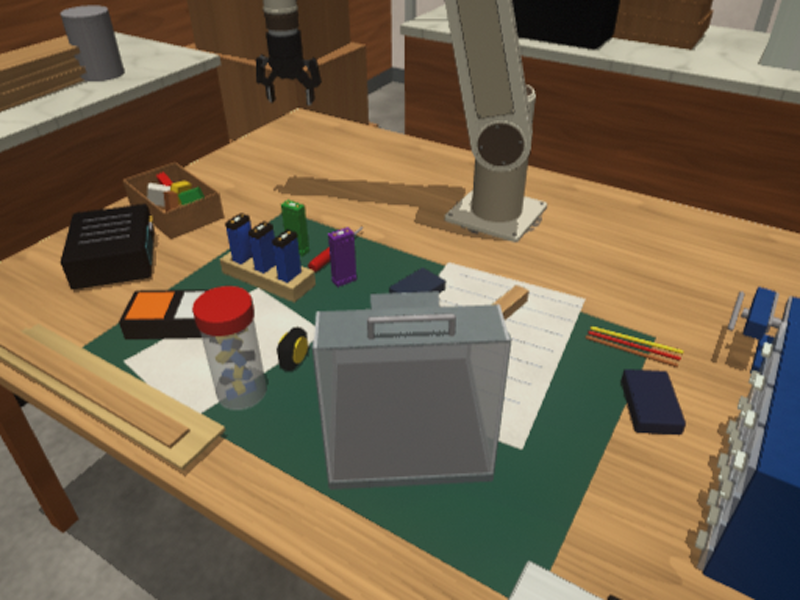

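View pics/top0.png

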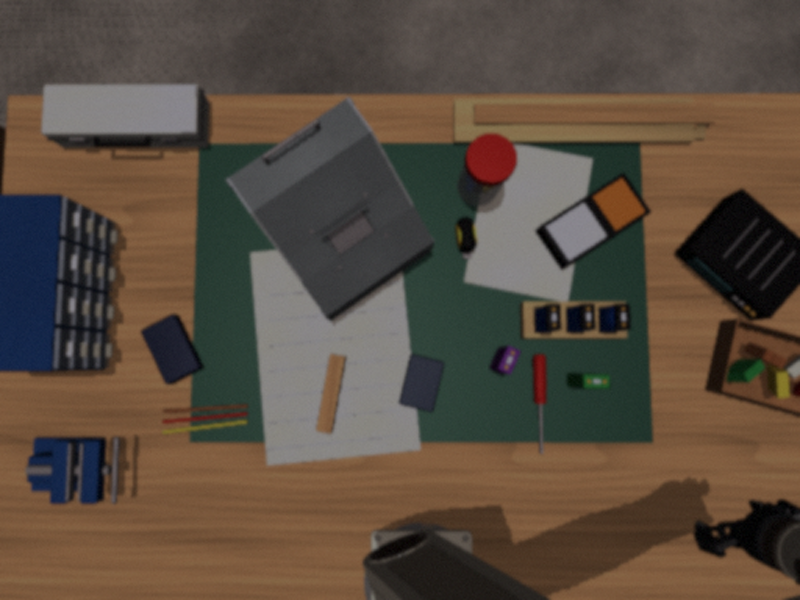

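The scene view shows the three blue packs in the rack at about (240–285, 245). The top view shows the rack at (575, 319), the box flap at (350, 232) and the box turned about 30°. Next I'll enlarge both and measure.

```bash
cat > h.py <<'E'
import numpy as np,cv2
from scipy.spatial.transform import Rotation as Ro
def load(n): return np.load(f"{n}0.npz")
def cloud(f):
    d=f['d'];v,u=np.mgrid[:d.shape[0],:d.shape[1]]
    K=f['mtx'];c=np.stack([(u-K[0,2])/K[0,0]*d,(v-K[1,2])/K[1,1]*d,d],-1)
    return (c-f['t'])@f['R']
E
python3 - <<'E'
from h import *
s,t=load('scene'),load('top')
a=cv2.resize(s['p'][130:200,135:235],(800,560),interpolation=cv2.INTER_CUBIC)
b=cv2.resize(t['p'][185:225,325:410],(800,376),interpolation=cv2.INTER_CUBIC)
c=cv2.resize(t['p'][55:210,140:285],(560,598),interpolation=cv2.INTER_CUBIC)
im=np.zeros((600,800,3),np.uint8)
im[:300,:428]=cv2.resize(a,(428,300)); im[300:488,:400]=cv2.resize(b,(400,188)); im[:396,429:]=cv2.resize(c,(371,396))
cv2.imwrite('pics/crop1.png',im[:,:,::-1])
X=cloud(t)
for u,v in [(350,203),(371,203),(393,203),(335,193),(335,216),(402,193),(402,216),(223,148)]: print(u,v,X[v,u].round(4))
# slope plane
ys,xs=np.mgrid[:384,:512]
m=(X[...,2]>.06)&(X[...,2]<.30)&(xs>140)&(xs<285)&(ys>55)&(ys<210)
P=X[m]; print(len(P))
rng=np.random.default_rng(0);best=0
for _ in range(500):
    q=P[rng.choice(len(P),3)];n=np.cross(q[1]-q[0],q[2]-q[0])
    if np.linalg.norm(n)<1e-4: continue
    n/=np.linalg.norm(n);n*=np.sign(n[2]); k=abs((P-q[0])@n)<.003
    if abs(n[2]-.766)<.06 and k.sum()>best: best=k.sum();B=k
Q=P[B];c=Q.mean(0);n=np.linalg.svd(Q-c)[2][2];n*=np.sign(n[2]);print(best,c,n,'n yaw',np.degrees(np.arctan2(n[1],n[0])),'tilt',np.degrees(np.arccos(n[2])))
e=np.array([-n[0],-n[1],0]);e/=np.linalg.norm(e)
l=np.cross([0,0,1],e)
w=(Q-c)@l; print('lateral range',np.percentile(w,[0,1,99,100]), 'z',np.percentile(Q[:,2],[0,.5,1,99,100]))
R=P[P[:,2]>.26]; print('roof',R.mean(0),len(R))
E
```

```text
350 203 [ 0.4949 -0.2213  0.1298]
371 203 [ 0.4958 -0.2834  0.1171]
393 203 [ 0.4956 -0.3444  0.1201]
335 193 [ 0.5311 -0.1979  0.0378]
335 216 [ 4.633e-01 -2.037e-01 -4.000e-04]
402 193 [ 0.5346 -0.4131 -0.0025]
402 216 [ 0.4635 -0.4108 -0.004 ]
223 148 [0.6398 0.1315 0.1909]
9818
6106 [0.65090375 0.13840982 0.20530704] [-0.52605993 -0.37123907  0.76514215] n yaw -144.78948457856904 tilt 40.08036013850095
lateral range [-0.12169969 -0.11890927  0.11677683  0.11982457] z [0.11515666 0.11827567 0.11982332 0.28008561 0.28567208]
roof [0.73858214 0.19947108 0.27584642] 3370
```

View pics/crop1.png

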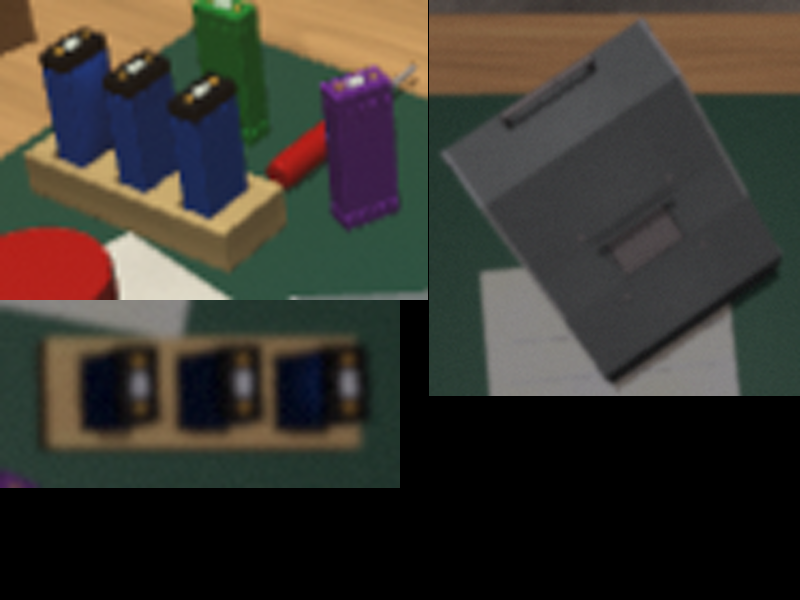

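The crop shows three similar packs, with top caps at crop (140, 245 and 350, 385). The bulge can't be made out from here, so I'll look with the wrist camera.

```bash
cat >> h.py <<'E'
def go(p,Rt,o=None):
    from workcell import get_obs
    o=get_obs();R0=Ro.from_quat(o['tool_rot']);r=(R0.inv()*Ro.from_matrix(Rt)).as_rotvec();d=R0.inv().apply(np.array(p)-o['eef_pos'])
    print('rot',r.round(4),'d',d.round(4),'ang %.3f dist %.3f'%(np.linalg.norm(r),np.linalg.norm(d)),'rows',max(np.linalg.norm(r)/.188,np.linalg.norm(d)/.0625))
def fr(z,y):
    z=np.array(z,float);z/=np.linalg.norm(z);y=np.array(y,float);y-=z*(y@z);y/=np.linalg.norm(y)
    return np.stack([np.cross(y,z),y,z],1)
E
python3 - <<'E'
from h import *
from workcell import *
o=get_obs();c=imaging.calibration('wrist');R=Ro.from_quat(o['tool_rot']).as_matrix()
C=-c['R'].T@c['t'];print('cam in tool',R.T@(C-o['eef_pos']),'\naxes\n',(c['R']@R).round(3),c['mtx'][0,0])
go([.36,-.283,.26],fr([0.35,0,-1],[1,0,0.35]))
go([.495,-.283,.26],fr([0,0,-1],[1,0,0]))
E
```

```text
cam in tool [ 0.07527676 -0.00019905 -0.16216637] 
axes
 [[ 0.002  1.    -0.001]
 [-0.957  0.001 -0.291]
 [-0.291  0.001  0.957]] 301.4711777752752
rot [-0.2955  0.2036 -1.2051] d [ 0.2396 -0.1093 -0.0495] ang 1.257 dist 0.268 rows 6.688342444876393
rot [-1.600e-03 -1.200e-03 -1.217e+00] d [ 0.3663 -0.0625 -0.0496] ang 1.217 dist 0.375 rows 6.473248064050947
```

```bash
python3 -m jog '[[0,0,-0.18,0,0,-0.05,0.085],[0,0,-1.217,0.366,-0.0625,-0.05,0.085],[0,0,-1.217,0.366,-0.0625,-0.05,0.085],[0,0,-1.217,0.366,-0.0625,-0.05,0.085],[0,0,-1.217,0.366,-0.0625,-0.05,0.085],[0,0,-1.217,0.366,-0.0625,-0.05,0.085],[0,0,-1.217,0.366,-0.0625,-0.05,0.085],[0,0,-1.217,0.366,-0.0625,-0.05,0.085],[0,0,-1.217,0.366,-0.0625,-0.05,0.085]]'
python3 - <<'E'
from h import *
from workcell import *
c=imaging.calibration('wrist');p,d=imaging.camera('wrist')
np.savez('w10.npz',p=p,d=d,**c);cv2.imwrite('pics/w1.png',cv2.resize(p[:,:,::-1],(800,600),interpolation=cv2.INTER_CUBIC))
E
```

```text
clock: 1.23
eef_pos: [0.4945, -0.2833, 0.2603]
tool_rot: [0.707, 0.707, -0.0, -0.001]
ft_force: [-0.1, 0.8, 0.6]
grip_width: 0.0849
grasp_force: 0.0
```

View pics/w1.png

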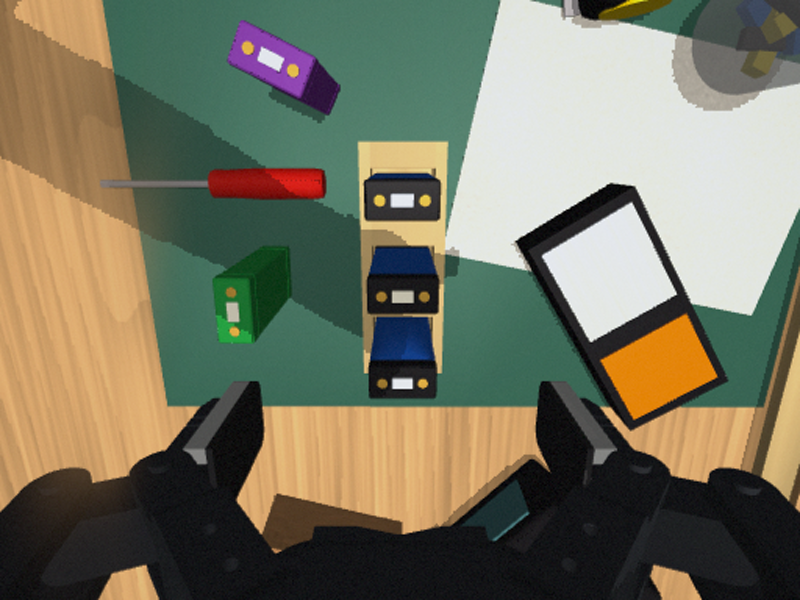

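The wrist view shows the packs at (402, 200), (402, 297) and (402, 385). The lowest one's face is shaded like a bow, so I'll check each face profile by depth.

Run:
```python
from h import *
f=load('w1');X=cloud(f)
# profiles down centre column (u≈257): y vs z
for v0,v1 in [(107,142),(153,202),(200,256)]:
    print(v0);print(np.round(np.concatenate([X[v0:v1:3,257,1:],X[v0:v1:3,242,1:]],1)*1000).astype(int).tolist())
# top caps
M=(X[...,2]>.117)&(X[...,2]<.135)&(abs(X[...,0]-.495)<.05)
n,l,st,ce=cv2.connectedComponentsWithStats(M.astype(np.uint8))
for i in range(1,n):
    if st[i,4]>150:
        q=X[l==i];(c,s,a)=cv2.minAreaRect((q[:,:2]*1000).astype(np.float32));print(st[i],c,s,a,np.median(q[:,2]), q.mean(0))
M=(X[...,2]>.031)&(X[...,2]<.040)&(abs(X[...,0]-.495)<.06)&(abs(X[...,1]+.283)<.13)
q=X[M];print('rack',cv2.minAreaRect((q[:,:2]*1000).astype(np.float32)))
```

```text
107
[[-217, 34, -217, 36], [-222, 7, -222, 8], [-222, 92, -222, 91], [-223, 128, -224, 127], [-226, 127, -226, 127], [-229, 127, -229, 128], [-232, 129, -232, 128], [-235, 127, -235, 129], [-237, 128, -237, 129], [-240, 128, -240, 128], [-243, 128, -243, 128], [-246, 127, -246, 127]]
153
[[-275, 34, -275, 35], [-279, 35, -279, 35], [-284, 26, -284, 28], [-284, 47, -284, 49], [-284, 66, -284, 67], [-284, 82, -284, 84], [-284, 97, -284, 99], [-284, 112, -284, 111], [-284, 126, -284, 126], [-286, 128, -286, 128], [-208, 423, -289, 128], [-292, 130, -293, 127], [-296, 128, -295, 129], [-299, 128, -208, 423], [-302, 128, -302, 128], [-306, 126, -305, 128], [-340, 35, -340, 35]]
200
[[-308, 128, -308, 127], [-347, 23, -347, 24], [-338, 61, -346, 40], [-338, 73, -345, 54], [-339, 81, -344, 66], [-339, 90, -344, 77], [-340, 98, -344, 88], [-342, 102, -343, 98], [-343, 107, -344, 106], [-344, 113, -344, 113], [-347, 115, -346, 118], [-346, 125, -347, 124], [-348, 128, -349, 127], [-352, 127, -352, 128], [-355, 128, -356, 127], [-359, 128, -359, 128], [-362, 128, -362, 129], [-367, 127, -366, 128], [-371, 126, -370, 127]]
[ 233  114   49   28 1332] (496.8080139160156, -234.74595642089844) (46.86035919189453, 25.61296844482422) 0.28673145174980164 0.12736416202123685 [ 0.49668491 -0.23402186  0.12711505]
[ 235  175   46   26 1157] (497.5975036621094, -295.7923583984375) (46.53279495239258, 24.87424659729004) 0.27634069323539734 0.12735096113668548 [ 0.49768697 -0.29471769  0.12697199]
[ 236  229   44   26 1046] (497.7906494140625, -357.7209167480469) (47.11424255371094, 25.666173934936523) 0.23751944303512573 0.127297831789014 [ 0.49757913 -0.35636497  0.12667777]
rack ((495.2878723144531, -274.05780029296875), (92.56114959716797, 249.40496826171875), 7.194908618927002)
```

The third pack (y ≈ −0.358) bows out by about 10 mm, so it's the swollen one. I'll grip it near the top by its x edges.

```bash
python3 -m jog '[[0,0,0,-0.0375,0.003,0.0,0.085],[0,0,0,-0.0747,0.003,0.03,0.085],[0,0,0,-0.0747,0.003,0.07,0.085],[0,0,0,-0.0747,0.003,0.115,0.085],[0,0,0,-0.0747,0.003,0.15,0.085],[0,0,0,-0.0747,0.003,0.168,0.085],[0,0,0,-0.0747,0.003,0.168,0.085]]'
python3 -m jog '[[0,0,0,0,0,0,0.055],[0,0,0,0,0,0,0.03],[0,0,0,0,0,0,0.03],[0,0,0,0,0,0,0.03],[0,0,0,0,0,0,0.03]]'
```

```text
clock: 2.15
eef_pos: [0.4952, -0.3586, 0.0916]
tool_rot: [0.708, 0.706, -0.0, -0.002]
ft_force: [0.3, -0.1, -0.1]
grip_width: 0.0852
grasp_force: 0.0
clock: 2.78
eef_pos: [0.4986, -0.3592, 0.0952]
tool_rot: [0.707, 0.707, -0.0, 0.002]
ft_force: [-0.9, 0.1, 6.4]
grip_width: 0.0455
grasp_force: 62.8
```

```bash
python3 -m jog '[[0,0,0,0,0,-0.03,0.03],[0,0,0,0,0,-0.08,0.03],[0,0,0,0,0,-0.14,0.03],[0,0,0,0,0,-0.2,0.03],[0,0,0,0,0,-0.25,0.03],[0,0,0,0,0,-0.25,0.03]]'
cat >> h.py <<'E'
n=np.array([-0.52606,-0.37124,0.76514]);n/=np.linalg.norm(n)
ey=np.cross([0,0,1],-n*[1,1,0]);ey/=np.linalg.norm(ey);ex=np.cross(ey,n)
c0=np.array([0.6509,0.1384,0.2053])
E
python3 - <<'E'
from h import *
t=load('top');X=cloud(t)
# rectified panel, 4 px/mm over x,y in +-70mm around c0 (x up = image up, y left)
g=np.arange(-70,70,.25)/1000
a,b=np.meshgrid(-g,-g,indexing='ij')
W=c0+a[...,None]*ex+b[...,None]*ey
C=W@t['R'].T+t['t'];uv=(C@t['mtx'].T);uv=(uv[...,:2]/uv[...,2:]).astype(np.float32)
r=cv2.remap(t['p'],uv[...,0],uv[...,1],cv2.INTER_CUBIC)
r=cv2.convertScaleAbs(r,alpha=2)
for i in range(0,560,80): cv2.putText(r,str(70-i//4),(0,i+8),0,.35,(255,255,0));cv2.putText(r,str(70-i//4),(i,10),0,.35,(255,255,0))
cv2.imwrite('pics/panel.png',r[:,:,::-1])
P=X[55:210,140:285].reshape(-1,3);h=(P-c0)@n;xx=(P-c0)@ex;yy=(P-c0)@ey
k=(h>.008)&(h<.04)&(abs(yy)<.08)&(abs(xx)<.08)
print('hood',k.sum(),np.percentile(xx[k],[2,50,98]),np.percentile(yy[k],[0,2,50,98,100]),h[k].max())
k=(abs(h)<.004); print('panel x',np.percentile(xx[k],[.3,99.7]),'y',np.percentile(yy[k],[.3,99.7]))
E
```

```text
clock: 3.52
eef_pos: [0.4995, -0.3591, 0.3482]
tool_rot: [0.707, 0.707, 0.001, 0.005]
ft_force: [0.0, 0.4, -2.9]
grip_width: 0.0455
grasp_force: 62.8
hood 143 [0.0153525  0.01817436 0.02061631] [-0.04945734 -0.04778998 -0.00034205  0.0470608   0.04892   ] 0.027434930887990597
panel x [-0.13625013  0.12083762] y [-0.12031486  0.11830232]
```

View pics/panel.png

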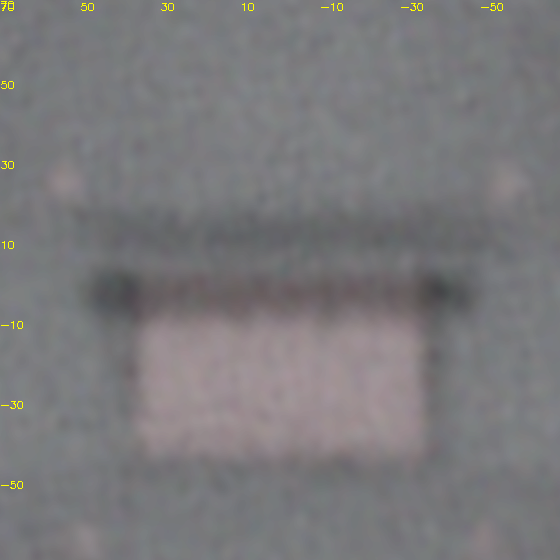

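The rectified panel shows the flap from (137, 310) to (428, 458). That puts the gate centre about 19 mm downslope of my plane point, and the hood points agree. The pack is held, so I'll work out the insertion poses, tilted 12° steeper than the normal so the bulge clears both flap and sill.

```bash
cat >> h.py <<'E'
G=c0-.019*ex-.0005*ey
def gp(x,z,y=0): return G+x*ex+z*n+y*ey
def ing(p): return np.array([(p-G)@ex,(p-G)@ey,(p-G)@n])
def tilt(deg):  # + = more vertical than panel normal
    a=np.radians(deg);return fr(-n*np.cos(a)-ex*np.sin(a),-ey)
E
python3 - <<'E'
from h import *
print(G)
go(gp(.0245,.107),tilt(12))
go(gp(.0245+.008,.147),tilt(12))
E
```

```text
[0.63931045 0.1296093  0.19306661]
rot [-0.2242  0.4531  0.9392] d [0.4601 0.0985 0.0557] ang 1.067 dist 0.474 rows 7.5816410072668
rot [-0.2242  0.4531  0.9392] d [0.4486 0.0828 0.0199] ang 1.067 dist 0.457 rows 7.305980896972293
```

```bash
python3 -m jog '[[0,0,0,0.05,0.01,0,0.03],[-0.224,0.453,0.939,0.449,0.083,0.02,0.03],[-0.224,0.453,0.939,0.449,0.083,0.02,0.03],[-0.224,0.453,0.939,0.449,0.083,0.02,0.03],[-0.224,0.453,0.939,0.449,0.083,0.02,0.03],[-0.224,0.453,0.939,0.449,0.083,0.02,0.03],[-0.224,0.453,0.939,0.449,0.083,0.02,0.03],[-0.224,0.453,0.939,0.449,0.083,0.02,0.03],[-0.224,0.453,0.939,0.449,0.083,0.02,0.03],[-0.224,0.453,0.939,0.449,0.083,0.02,0.03]]'
python3 - <<'E'
from h import *
from workcell import *
o=get_obs();print(ing(o['eef_pos']),o['joint_pos'].round(2) if hasattr(o['joint_pos'],'round') else o['joint_pos'])
go(gp(.0245+.008,.147),tilt(12))
c=imaging.calibration('wrist');p,d=imaging.camera('wrist')
np.savez('w20.npz',p=p,d=d,**c);p2,_=imaging.camera('top')
im=np.hstack([cv2.resize(p,(400,300)),cv2.resize(p2[55:205,130:330],(400,300))])
cv2.imwrite('pics/w2.png',np.vstack([cv2.resize(p[:,100:420],(400,480),interpolation=2)[:300],im[:,400:]])[:,:,::-1])
# project gate opening into wrist image
K=c['mtx']
for x,y in[(-.027,.038),(-.027,-.038),(.027,.038),(.027,-.038)]:
    q=K@(c['R']@gp(x,0,y)+c['t']);print(x,y,(q[:2]/q[2]).round(1))
E
```

```text
clock: 4.78
eef_pos: [0.5798, 0.0905, 0.321]
tool_rot: [0.926, 0.293, 0.226, -0.077]
ft_force: [0.1, -0.6, -2.6]
grip_width: 0.0453
grasp_force: 63.1
[0.02789986 0.00241768 0.14369485] [ 0.    0.06 -0.04  1.07  0.28  2.59]
rot [-0.0098  0.0071 -0.0049] d [ 0.0038  0.0024 -0.0042] ang 0.013 dist 0.006 rows 0.09854034480754632
-0.027 0.038 [224.1 193.2]
-0.027 -0.038 [293.8 193.2]
0.027 0.038 [221.1 146.5]
0.027 -0.038 [296.9 146.3]
```

View pics/w2.png

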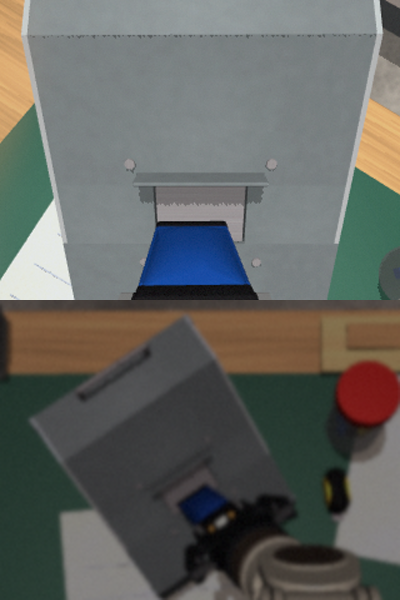

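The wrist view has the opening at about (225–295, 148–193), which matches my projection to within a pixel. The pack sits about 2.5 mm left of centre, so I'll correct that and advance.

```bash
python3 -m jog '[[-0.01,0.007,-0.005,0.004,0.0024,0.0,0.03],[-0.01,0.007,-0.005,0.004,0.0024,0.02,0.03],[-0.01,0.007,-0.005,0.004,0.0024,0.036,0.03],[-0.01,0.007,-0.005,0.004,0.0024,0.036,0.03],[-0.01,0.007,-0.005,0.004,0.0024,0.036,0.03]]'
python3 - <<'E'
from h import *
from workcell import *
o=get_obs();print(ing(o['eef_pos']),o['ft_force'])
go(gp(.0245,.107),tilt(12)); go(gp(.002,0),tilt(12))
E
```

```text
clock: 5.5
eef_pos: [0.599, 0.1005, 0.2934]
tool_rot: [0.924, 0.293, 0.233, -0.073]
ft_force: [-1.3, -0.6, -1.6]
grip_width: 0.0454
grasp_force: 63.1
[ 0.02655423 -0.00049183  0.10880254] [-1.28962806 -0.62781177 -1.63031592]
rot [ 0.002  -0.0036  0.0005] d [-0.0016 -0.0005  0.0022] ang 0.004 dist 0.003 rows 0.04442964548815682
rot [ 0.002  -0.0036  0.0005] d [-0.0018 -0.0007  0.1115] ang 0.004 dist 0.112 rows 1.7846380370079729
```

```bash
python3 -m jog '[[0,0,0,-0.001,-0.0007,0.012,0.03],[0,0,0,-0.002,-0.0007,0.024,0.03],[0,0,0,-0.002,-0.0007,0.036,0.03],[0,0,0,-0.002,-0.0007,0.048,0.03],[0,0,0,-0.002,-0.0007,0.06,0.03],[0,0,0,-0.002,-0.0007,0.06,0.03]]'
python3 - <<'E'
from h import *
from workcell import *
o=get_obs();print(ing(o['eef_pos']),o['ft_force'])
E
```

```text
clock: 6.25
eef_pos: [0.619, 0.1156, 0.2368]
tool_rot: [0.925, 0.293, 0.231, -0.072]
ft_force: [0.1, -1.8, -8.0]
grip_width: 0.0456
grasp_force: 63.0
[0.00934036 0.00027561 0.04931814] [ 0.05418169 -1.76288505 -8.04525753]
```

```bash
python3 -m jog '[[0,0,0,-0.001,0,0.01,0.03],[0,0,0,-0.0015,0,0.02,0.03],[0,0,0,-0.002,0,0.03,0.03],[0,0,0,-0.002,0,0.036,0.03],[0,0,0,-0.002,0,0.036,0.03]]'
python3 - <<'E'
from h import *
from workcell import *
o=get_obs();print(ing(o['eef_pos']),o['ft_force'])
p,d=imaging.camera('wrist');p2,_=imaging.camera('scene')
cv2.imwrite('pics/w3.png',np.hstack([cv2.resize(p[60:300,120:400],(400,343),interpolation=2),cv2.resize(p2[170:316,190:340],(400,343),interpolation=2)])[:,:,::-1])
E
```

```text
clock: 6.88
eef_pos: [0.6334, 0.1257, 0.2069]
tool_rot: [0.924, 0.294, 0.234, -0.073]
ft_force: [-0.2, -0.5, -1.9]
grip_width: 0.0454
grasp_force: 63.5
[0.00348833 0.00016718 0.01514323] [-0.24828683 -0.46117024 -1.92548731]
```

View pics/w3.png

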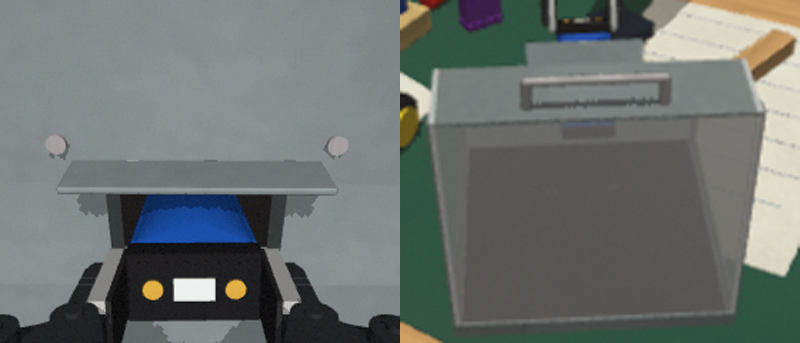

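The pack's leading end is through, centred in the opening, with the flap open. I'll go in a little farther while still holding it.

```bash
python3 -m jog '[[0,0,0,-0.0005,0,0.008,0.03],[0,0,0,-0.0007,0,0.016,0.03],[0,0,0,-0.0007,0,0.016,0.03],[0,0,0,-0.0007,0,0.016,0.03]]'
python3 - <<'E'
from h import *
from workcell import *
o=get_obs();print(ing(o['eef_pos']),o['ft_force'],o['ft_torque'])
E
```

```text
clock: 7.48
eef_pos: [0.6399, 0.1297, 0.1937]
tool_rot: [0.924, 0.293, 0.235, -0.073]
ft_force: [3.0, 0.5, 3.3]
grip_width: 0.0455
grasp_force: 63.7
[ 0.0008384  -0.00027641  0.00012979] [2.991597   0.52105737 3.33455444] [-0.01637328 -0.36262355 -0.35392021]
```

```bash
python3 -m jog '[[0,0,0,0,0,0,0.07],[0,0,0,0,0,0,0.085],[0,0,0,0,0,0,0.085],[0,0,0,0,0,-0.03,0.085],[0,0,0,0,0,-0.07,0.085],[0,0,0,0,0,-0.08,0.085],[0,0,0,0,0,-0.08,0.085]]'
python3 - <<'E'
from h import *
from workcell import *
o=get_obs();print(ing(o['eef_pos']),o['ft_force'])
c=imaging.calibration('wrist');p,d=imaging.camera('wrist');p2,_=imaging.camera('scene')
np.savez('w40.npz',p=p,d=d,**c)
cv2.imwrite('pics/w4.png',np.hstack([cv2.resize(p[60:300,120:400],(400,343),interpolation=2),cv2.resize(p2[170:316,190:340],(400,343),interpolation=2)])[:,:,::-1])
E
```

```text
clock: 8.35
eef_pos: [0.6076, 0.1075, 0.2631]
tool_rot: [0.924, 0.293, 0.234, -0.073]
ft_force: [-0.2, 0.3, 0.1]
grip_width: 0.0847
grasp_force: 0.0
[0.01548392 0.0002421  0.0784967 ] [-0.20277539  0.34246043  0.07622369]
```

View pics/w4.png

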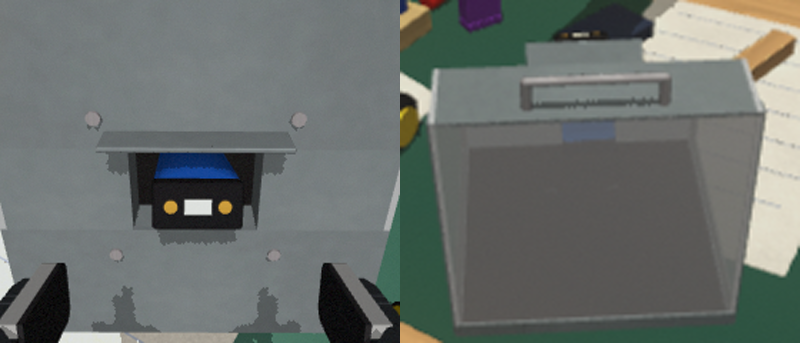

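The pack is nipped with its rear cap still out; its label is at crop (198, 207), pixel (259, 205). Next I'll measure the cap, then push with shut fingers.

Run:
```python
from h import *
X=cloud(load('w4'))
for u,v in [(258,205),(238,205),(278,205),(258,195),(258,215),(258,217),(258,175),(258,182)]: print(u,v,ing(X[v,u]).round(4))
for x,z,t in [(.0,.055,0),(.003,.055,-6),(.004,.045,-8)]: go(gp(x,z),tilt(t))
```

```text
258 205 [ 0.0069 -0.0019  0.0325]
238 205 [0.0077 0.0126 0.0339]
278 205 [ 0.0069 -0.0166  0.0324]
258 195 [ 0.0145 -0.0019  0.0311]
258 215 [-0.0004 -0.002   0.0347]
258 217 [-0.002 -0.002  0.035]
258 175 [ 0.0187 -0.0021  0.0064]
258 182 [ 0.0172 -0.002   0.0155]
rot [5.00e-04 2.08e-01 2.00e-04] d [-0.009   0.0008  0.0246] ang 0.208 dist 0.026 rows 1.1065586953600186
rot [5.000e-04 3.128e-01 2.000e-04] d [-0.006   0.0008  0.024 ] ang 0.313 dist 0.025 rows 1.6635773358551702
rot [5.000e-04 3.477e-01 2.000e-04] d [-0.003   0.0008  0.0336] ang 0.348 dist 0.034 rows 1.849250393574669
```

```bash
python3 -m jog '[[0,0.174,0,0,0.001,0,0.0],[0,0.348,0,0,0.0025,0.005,0.0],[0,0.348,0,0,0.0025,0.01,0.0],[0,0.348,0,0,0.0025,0.01,0.0],[0,0.348,0,0,0.0025,0.01,0.0],[0,0.348,0,0,0.0025,0.01,0.0]]'
python3 - <<'E'
from h import *
from workcell import *
o=get_obs();print(ing(o['eef_pos']))
for x,z in [(.006,.045),(-.004,-.03),(-.005,-.055)]: go(gp(x,z,-.002),tilt(-8))
E
```

```text
clock: 9.2
eef_pos: [0.615, 0.1087, 0.2566]
tool_rot: [0.869, 0.277, 0.391, -0.122]
ft_force: [0.4, 0.6, 0.5]
grip_width: -0.0
grasp_force: 0.0
[ 0.01646919 -0.00301838  0.06914031]
rot [ 0.0023 -0.0049  0.0037] d [-0.0138 -0.0011  0.0224] ang 0.007 dist 0.026 rows 0.42131853708728056
rot [ 0.0023 -0.0049  0.0037] d [-0.0345 -0.0014  0.0952] ang 0.007 dist 0.101 rows 1.6197838056047866
rot [ 0.0023 -0.0049  0.0037] d [-0.0391 -0.0014  0.1198] ang 0.007 dist 0.126 rows 2.0157955765820135
```

```bash
python3 -m jog '[[0,0,0,-0.0138,-0.001,0.012,0],[0,0,0,-0.016,-0.001,0.03,0],[0,0,0,-0.020,-0.001,0.044,0],[0,0,0,-0.024,-0.001,0.058,0],[0,0,0,-0.028,-0.001,0.072,0],[0,0,0,-0.028,-0.001,0.072,0]]'
python3 - <<'E'
from h import *
from workcell import *
o=get_obs();print(ing(o['eef_pos']),o['ft_force'])
E
```

```text
clock: 9.95
eef_pos: [0.6416, 0.1295, 0.1852]
tool_rot: [0.87, 0.277, 0.389, -0.123]
ft_force: [0.2, -0.5, 0.1]
grip_width: -0.0001
grasp_force: 0.0
[-0.00370432 -0.00136257 -0.00721768] [ 0.18201851 -0.50952023  0.05915721]
```

```bash
python3 -m jog '[[0,0,0,-0.002,-0.001,0.012,0],[0,0,0,-0.004,-0.001,0.024,0],[0,0,0,-0.006,-0.001,0.036,0],[0,0,0,-0.008,-0.001,0.046,0],[0,0,0,-0.008,-0.001,0.046,0]]'
python3 - <<'E'
from h import *
from workcell import *
o=get_obs();print(ing(o['eef_pos']),o['ft_force'])
p,d=imaging.camera('wrist');p2,_=imaging.camera('scene')
cv2.imwrite('pics/w5.png',np.hstack([cv2.resize(p[60:300,120:400],(400,343),interpolation=2),cv2.resize(p2[170:316,190:340],(400,343),interpolation=2)])[:,:,::-1])
E
```

```text
clock: 10.58
eef_pos: [0.6634, 0.1463, 0.1466]
tool_rot: [0.871, 0.276, 0.388, -0.123]
ft_force: [-6.9, -5.0, 4.6]
grip_width: 0.0001
grasp_force: 3.9
[-0.00750766 -0.0002292  -0.05440631] [-6.90178499 -4.96096474  4.62807343]
```

View pics/w5.png

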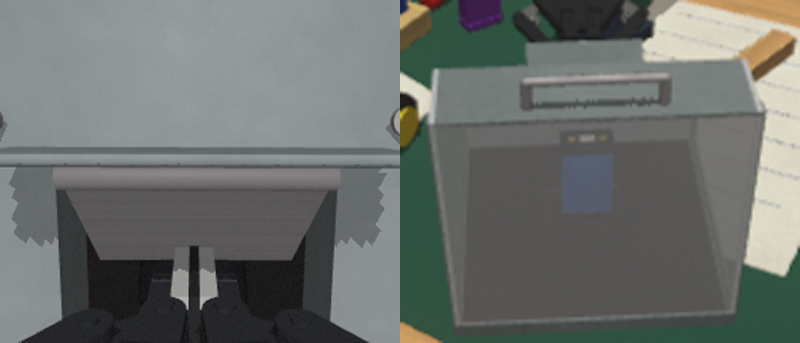

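The scene view shows the pack inside the box, with its cap at (585, 138) in the crop. I'll withdraw and check.

```bash
python3 -m jog '[[0,0,0,0.004,0,-0.02,0],[0,0,0,0.008,0,-0.05,0],[0,0,0,0.015,0,-0.09,0],[0,0,0,0.015,0,-0.13,0],[0,0,0,0.015,0,-0.18,0],[0,0,0,0.015,0,-0.2,0],[0,0,0,0.015,0,-0.2,0]]'
python3 - <<'E'
from h import *
from workcell import *
o=get_obs();print(ing(o['eef_pos']),o['ft_force'])
p,d=imaging.camera('wrist');p2,_=imaging.camera('scene');p3,_=imaging.camera('top')
r=lambda a:cv2.resize(a,(400,300),interpolation=2)
cv2.imwrite('pics/w6.png',np.vstack([np.hstack([r(p[60:300,100:420]),r(p2[170:316,190:340])]),np.hstack([r(p3[:300,100:500]),r(p2[80:260,50:290])])])[:,:,::-1])
E
```

```text
clock: 11.55
eef_pos: [0.5507, 0.0659, 0.2945]
tool_rot: [0.87, 0.276, 0.391, -0.122]
ft_force: [0.2, -0.1, 0.1]
grip_width: -0.0001
grasp_force: 0.0
[-0.01818481 -0.00097362  0.14787998] [ 0.1675332  -0.06542799  0.10330299]
```

View pics/w6.png

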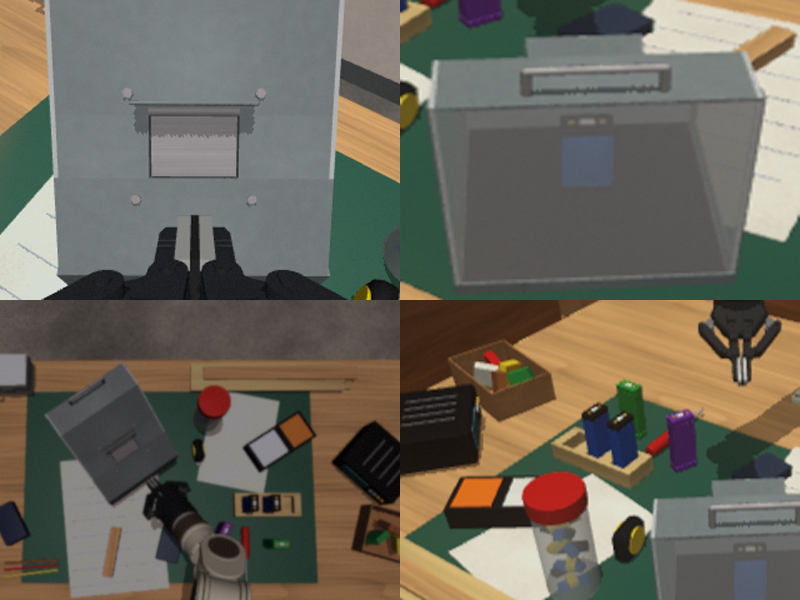

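The flap is shut, the pack is inside, the two sound packs are still standing and nothing else has moved. I'll wait a moment, confirm nothing is moving, and hand in.

```bash
python3 -m jog '[[0,0,0,0,0,-0.02,0],[0,0,0,0,0,-0.02,0],[0,0,0,0,0,-0.02,0],[0,0,0,0,0,-0.02,0],[0,0,0,0,0,-0.02,0],[0,0,0,0,0,-0.02,0]]'
python3 - <<'E'
import numpy as np
from workcell import *
a=imaging.camera('scene')[0].astype(int)[200:300,200:330];b=imaging.camera('scene')[0].astype(int)[200:300,200:330]
print(abs(a-b).mean(), abs(a-b).max())
print(workorder.job_done())
E
```

```text
clock: 12.45
eef_pos: [0.5379, 0.0582, 0.306]
tool_rot: [0.87, 0.276, 0.389, -0.123]
ft_force: [-0.1, -0.5, 0.1]
grip_width: -0.0001
grasp_force: 0.0
0.7132307692307692 31
the job is handed in; nothing more can be done
None
```

I handed the job in at about 12.5 s: the last pictures show the swollen pack inside the disposal box with the flap shut, and the two sound packs and everything else in place; no verdict came back.

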